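# Roll a chromatography cartridge to the line and clamp it

## Robot

A 6-joint arm with a two-finger parallel gripper is mounted at the origin on the work surface. World frame = base frame: x ahead of the robot, y to its left, z up, the work surface at z = 0. Lengths are in mm, angles in rad, forces in N, time in s.
With the tool pointing down it reaches from about 300 to 850 mm from the base axis. Payload 4.2 kg.
Tool frame: the origin (TCP) lies at the very end of the fingers, on their centre line; the grasp point (between the pads) lies 19 mm behind it (r.grip_point_offset is the z of the grasp point in the tool frame, in mm); z points along the fingers, y is the line along which they close (so a half turn about z gives the same grasp; the last joint's range is limited). The gripper opens to 91 mm and grips with 3 to 60 N. Pads are 32 mm wide; open, the fingers measure 118 mm over their backs; the gripper's body (76 mm by 178 mm) begins 60 mm behind the grasp point.
Start: joints at [1.104, 0.32, 1.565, -0, 1.257, -0.02], TCP at [248.452, 518.57, 213.976] pointing down, gripper open.
Joint ranges: [-3.11, 3.11], [-0.84, 2.01], [0.21, 2.61], [-1.34, 4.49], [0.05, 2.63], [-2.56, 2.56]. Speed limits (rad/s): [2.57, 2.57, 3.14, 3.14, 3.14, 3.14].

## Interface

Orientations are given as [roll, pitch, yaw] about the fixed x, y, z axes, in that order (R = Rz(yaw) Ry(pitch) Rx(roll)).
In Python, from bench import r, optics gives the robot as it stands.
- The arm moves only by the tool send_rows, never from a script. Its argument "rows" is a list that holds one entry, the list of rows, each a list of 6 numbers: the shift along the tool's x, y, z scaled (see below), then the turn, a rotation vector about the tool's x, y, z scaled (see below). A call has 1 to 10 rows; each row shifts and turns the commanded pose from where the row before left it, along the tool's axes as they then stand; what a row does not reach is not made up. The controller multiplies each number of a shift by 40 mm and each number of a turn by 4 degrees. A row lasts 1/10 s, in which the tool goes at most 50 mm and 8.59 degrees, less where a joint would pass 70% of its speed; a pose out of reach is approached as far as the arm can. A call with a number of a shift or a turn outside -1 to 1 is refused whole. A call with a gripper value outside its range is refused whole. "jaw" is the opening, from 0 (shut) to 1 (fully open), set as the call begins (left out, the last holds). The fingers move at their own pace and stop on an object; "grip_force" is the grip in N (left out, the last holds). Time passes only in rows, so rows that do not move let the fingers close. It gives the time, the measured TCP pose, the force, the opening and the grip force at its end, in the units of the state.
- r.state(): the state, without advancing time (a new reading comes with each control period).
- optics.grab_frame(name): name is "scene" or "side" or "wrist"; returns the picture (400x640x3 uint8, blue, green, red); there is no depth.
- optics.camera_model(name): a dict with "intrinsics" (3x3 intrinsics, pixels), "T" (4x4, takes a point from camera to world coordinates); the wrist camera has in their place "hand_eye" (4x4, takes a point from camera to tool coordinates, whose origin is the TCP and whose axes are the flange's). Camera axes: x right, y down, z forward; pixel columns grow to the right and rows downward; lengths in mm; the calibration is good to about 2 mm. A picture is of the moment at which its call begins: read the wrist's pose just before it. camera_model takes no time and is no camera call.
- r.job_done(): hands the job in; it is judged then, once.
The state is a dict: "time_s": time; "q": joint angles; "joint_vel": joint speeds; "effort": joint torques, N m; "tcp_pos": TCP position; "orientation": TCP orientation; "wrist_force": force on the tool from outside, world axes, zero at the start; "torque": the same for the moment, N m; "grip_width": opening from 0.0 (shut) to 1.0 (fully open); "finger_force": force on a finger pad.
Only numpy, scipy, OpenCV 4.12 (cv2) and the standard library are available. Lean on these libraries where they do the work, as an engineer would, in place of code of your own. Each camera call takes 0.05 s, during which the arm holds its last target. There are 200 camera calls.

## Task

Roll the amber glass cartridge along the bed of its holder by pushing its side gently, so that it comes to rest on the yellow line without running past it; do not lift or squeeze it. Then push the blue clamp head fully home over the cartridge's end, and only after that swing the red-posted lever all the way across behind the head to lock it. Leave the other things on the bench as they are.

Things in the scene. Friction and masses are not known exactly. Their poses are not given: they have to be found in the camera images.
- holder: Fixed holder. Origin on the bench below the line's middle; +y is the rolling direction, x runs along the line (clamp at -x). The level black rubber bed, top 16 mm above the bench, spans x -55 to 55 mm and y -212 to 72 mm, inside aluminium rails (12 mm wide) and end lips (8 mm), tops 24 mm above the bench. White clamp base, 12 mm high: x -177 to -65, y -56 to 100 mm.
- mark (a point): Middle of the 4 mm wide yellow line across the bed, on the bed's surface, 16 mm above the bench. The line runs along the holder's x axis: the cartridge's axis must stop over it.
- cartridge_center (a point): Centre of the loose amber glass tube with white ends and label, 36 mm in diameter, 100 mm long, 110 to 230 g, lying across the bed; centre 34 mm above the bench. Its x axis is the tube's axis, within 0.05 rad of the holder's x. It starts 80 to 145 mm from the line on the -y side. It rolls easily: let go at 30 mm/s it runs on a few mm, at 150 mm/s several cm.
- head (a joint): Blue clamp head, a fork sliding along the holder's +x, in m: 0 = back, 0.045 = home at its stop; starts 0 to 0.010. Moves at about 2 N, stays where left. Block 25 mm thick (x), 94 mm wide, 20 to 56 mm above the bench. Two prongs 50 mm apart reach 42 mm ahead of its middle; at home they straddle the last 20 mm of the cartridge, 7 mm to spare each side.
- head_post (a point): Point on the axis of the black upright post in the middle of the clamp head, diameter 16 mm, standing from 56 to 90 mm above the bench; the point is 75 mm above the bench. It lies on the holder's y = 0, at holder x = -115.5 mm plus the head joint's value: grip or push it here.
- lever (a joint): Locking lever, steel arm, in rad about a vertical axis, counter-clockwise from above: 0 = open, arm along the holder's -x; 1.57 = locked, arm along the holder's -y, behind the head. Starts 0 to 0.2. Turns with about 1 N at the post, stays where left. Must not be swung across (beyond 0.4) while the head is not home.
- lever_post (a point): Point on the axis of the red upright post at the lever's free end, diameter 14 mm, standing from 39 to 88 mm above the bench; the point is 75 mm above the bench. The post is 55 mm from the pivot.
- lever_pivot (a point): Pivot axis of the lever, given 75 mm above the bench; fixed on the holder at x = -98 mm, y = 75 mm.
- vial_mid (a point): Bystander: small vial with a blue cap, diameter 28 mm, 55 mm tall, standing on the far side of the bed; point half-way up.
- nut_mid (a point): Bystander: brass nut, diameter 32 mm, 14 mm high, lying between the bed and the robot; point half-way up.
- wrench_grip (a point): Bystander: steel wrench 150 mm long, lying on the bench; point on its handle.
- beaker_mid (a point): Bystander: glass beaker, diameter 68 mm, 90 mm tall; point half-way up.
Not all that is in view belongs to the job. Of the things like the part that bears cartridge_center, leave any that is purple; of the rest the smaller one is meant.

How it is judged (in metres and radians):
On the way, in this order (a step that is already met when the one before it is completed fails the run):
1. the cartridge lies at rest on the yellow line, untouched, the clamp head still back (y of cartridge_center in the frame of holder between -0.007 and 0.007 m and angle between the x axis of cartridge_center and the x axis of holder, either way round below 0.1 rad and height (world z) of cartridge_center between 0.03 and 0.038 m and linear speed of cartridge below 0.005 m/s and contact force between the fingers and cartridge below 0.1 N and value of joint head below 0.018 m), for 0.3 s.
2. the clamp head is fully home over the cartridge's end, the lever not yet locked (value of joint head above 0.042 m and value of joint lever below 1.2 rad), for 0.2 s.
3. the lever is turned fully across behind the head (value of joint lever above 1.45 rad), for 0.2 s.
At the end, for the whole second after the job is handed in: The cartridge lies at rest on the bed with its axis within 7 mm of the yellow line and within 0.10 rad of its direction, the clamp head is home (joint at least 0.0415 of 0.045 m) and the lever is locked (at least 1.45 of 1.57 rad) (y of cartridge_center in the frame of holder between -0.007 and 0.007 m and angle between the x axis of cartridge_center and the x axis of holder, either way round below 0.1 rad and height (world z) of cartridge_center between 0.03 and 0.038 m and linear speed of cartridge below 0.005 m/s and value of joint head above 0.0415 m and value of joint lever above 1.45 rad); the robot touches nothing.
It fails at once if the cartridge runs more than 12 mm past the yellow line (y of cartridge_center in the frame of holder above 0.012 m).
It fails at once if the cartridge is lifted more than 10 mm off the bed (height (world z) of cartridge_center above 0.044 m).
It fails at once if the glass cartridge is squeezed or struck with more than 10 N by the fingers (contact force between the fingers and cartridge above 10 N).
It fails at once if the lever is turned across (beyond 0.4 rad) before the head is home (value of joint lever above 0.45 rad and value of joint head below 0.04 m).
It fails at once if the vial, nut, wrench or beaker is moved more than 25 mm (distance of any of vial_mid, nut_mid, wrench_grip, beaker_mid from where it was at the start of the episode above 0.025 m).
It also fails if it takes over 72 s, if anything falls off the work surface, if the arm or the gripper's body presses on something with over 40 N, if the wrist force passes 120 N, or if a joint passes its speed limit or range.

## Working session

There is one attempt and no reset: what is moved stays moved. The work goes in short steps, Python scripts to look and compute and a tool call to move; the robot and the scene stay as the last step left them, time stands still between calls to the robot, and variables do not carry over. Pictures are saved under pics/ and viewed, at most 10 in all, crops included, and the job is handed in when it is done.

Besides the shell and the picture viewer there is one more tool, called after "Request:" by a JSON object that holds its "fn" and its "kwargs", one argument or row to a line. send_rows: Moves the arm, as the interface text tells. Shifts and turns lie within -1 to 1; 1 stands for 40 mm of shift or 4 degrees of turn. Its arguments: {"type":"object","properties":{"rows":{"type":"array"},"jaw":{"type":"number"},"grip_force":{"type":"number"}},"required":["rows"]}

```bash
mkdir -p pics
python3 - <<'E'
from bench import r, optics
import cv2, numpy as np
np.set_printoptions(precision=3,suppress=True)
for n in ("scene","side"):
    f=optics.grab_frame(n); cv2.imwrite(f"pics/{n}0.png",f)
    m=optics.camera_model(n); print(n,m["intrinsics"],m["T"])
print(optics.camera_model("wrist"))
s=r.state();print(s)
E
```

```text
scene [[480.354   0.    325.855]
 [  0.    480.354 197.561]
 [  0.      0.      1.   ]] [[   0.808    0.411   -0.423 1176.079]
 [   0.59    -0.567    0.575 -723.919]
 [  -0.004   -0.714   -0.7    977.459]
 [   0.       0.       0.       1.   ]]
side [[479.788   0.    322.713]
 [  0.    479.788 200.482]
 [  0.      0.      1.   ]] [[   0.671   -0.56     0.486   38.197]
 [  -0.741   -0.494    0.455 -543.206]
 [  -0.014   -0.666   -0.746  991.951]
 [   0.       0.       0.       1.   ]]
{'intrinsics': array([[290.547,   0.   , 321.082],
       [  0.   , 290.547, 197.998],
       [  0.   ,   0.   ,   1.   ]]), 'hand_eye': array([[   0.002,   -0.961,   -0.278,   78.348],
       [   1.   ,    0.001,    0.002,   -1.105],
       [  -0.001,   -0.278,    0.961, -170.774],
       [   0.   ,    0.   ,    0.   ,    1.   ]])}
{'time_s': 0.1, 'q': array([ 1.104,  0.32 ,  1.566, -0.   ,  1.257, -0.02 ]), 'joint_vel': array([-0.001, -0.001, -0.004,  0.001, -0.001,  0.   ]), 'effort': array([  0.   , -41.333, -23.251,   0.073,   0.042,  -0.   ]), 'tcp_pos': array([248.242, 518.164, 213.224]), 'orientation': array([-3.14 , -0.   ,  2.695]), 'wrist_force': array([ 0.134,  0.252, -0.66 ]), 'torque': array([-0.027, -0.016, -0.045]), 'finger_force': 0.0, 'grip_width': 0.9993482611406385}
```

View pics/scene0.png

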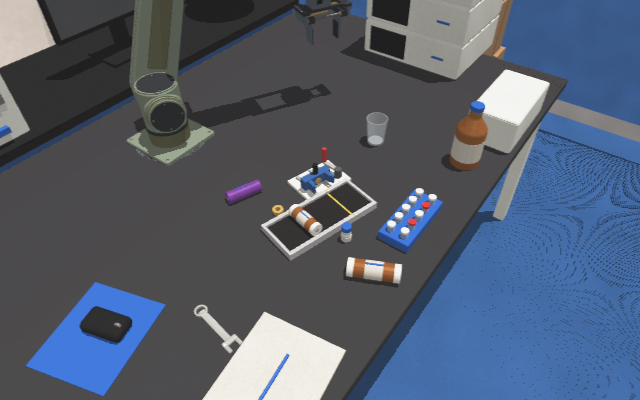

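View pics/side0.png

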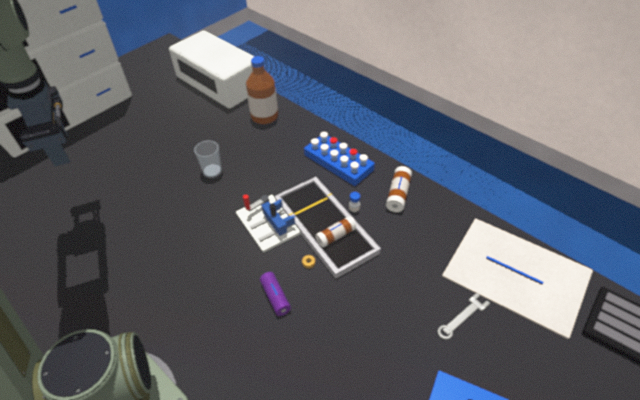

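The amber cartridge is in the bed at scene (306,220) and side (336,232), with the clamp at scene (320,178). I'll enlarge both views.

Run:
```python
import cv2
a=cv2.imread("pics/scene0.png")[135:265,250:390]; cv2.imwrite("pics/sc.png",cv2.resize(a,None,fx=5,fy=4.6*5/4.6*0.92,interpolation=cv2.INTER_CUBIC)[:598])
a=cv2.imread("pics/side0.png")[170:280,230:390]; cv2.imwrite("pics/si.png",cv2.resize(a,None,fx=5,fy=5,interpolation=cv2.INTER_CUBIC))
```

```text
(no output)
```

View pics/sc.png

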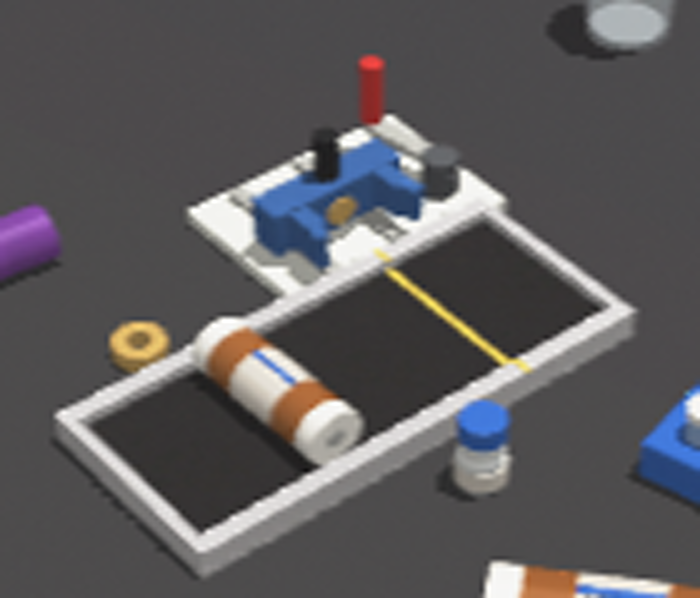

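View pics/si.png

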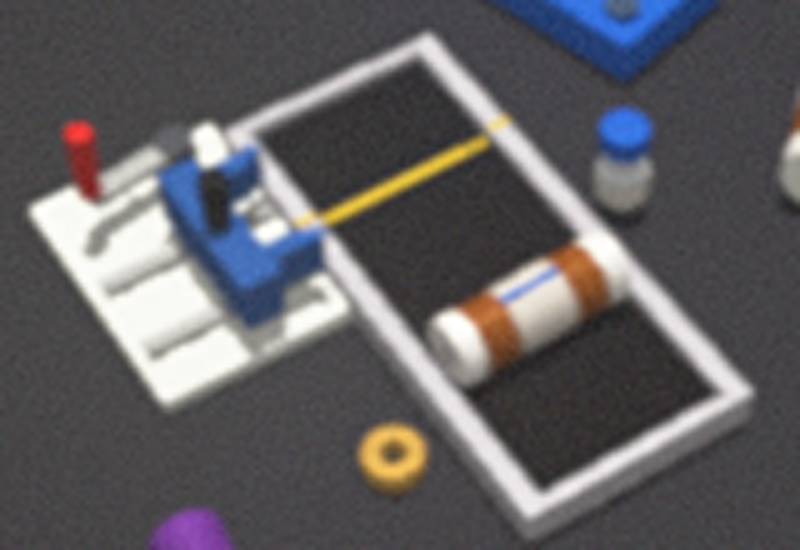

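```bash
cat > h.py <<'E'
from bench import r, optics
import cv2, numpy as np
from scipy.optimize import least_squares
np.set_printoptions(precision=2,suppress=True)
def ray(n,uv,z):
    m=optics.camera_model(n);K,T=m["intrinsics"],m["T"]
    d=T[:3,:3]@np.linalg.solve(K,[uv[0],uv[1],1]);o=T[:3,3]
    return (o+d*(z-o[2])/d[2])[:2]
S=lambda p:(250+(p[0]-2)/5,135+(p[1]-2)/4.6)
D=lambda p:(230+(p[0]-2)/5,170+(p[1]-2)/5)
R=lambda a:np.array([[np.cos(a),-np.sin(a)],[np.sin(a),np.cos(a)]])
E
python3 - <<'E'
from h import *
C=[(-67,-220),(67,-220),(67,80),(-67,80)]
sp=[(57,420),(203,550),(633,312),(490,208)]; dp=[(532,517),(752,392),(428,38),(232,133)]
W=[ray("scene",S(p),24) for p in sp]+[ray("side",D(p),24) for p in dp]
W=np.array(W); H=np.array(C*2,float)
def fit(W,H):
    f=lambda q:((R(q[2])@H.T).T+q[:2]-W).ravel()
    return min((least_squares(f,[*W.mean(0),a]) for a in(0,1.5,3,-1.5)),key=lambda s:s.cost)
for i in(slice(0,4),slice(4,8),slice(0,8)):
    s=fit(W[i],H[i]);print(s.x,s.fun.reshape(-1,2).tolist() if i.stop==8 and i.start==0 else '')
q=s.x;np.save("holder.npy",q)
def toH(w):return R(q[2]).T@(w-q[:2])
for nm,n,p,z in [("line a","scene",S((388,268)),16),("line b","scene",S((505,362)),16),("linea","side",D((328,220)),16),("lineb","side",D((490,140)),16),
 ("cart near+50","scene",S((338,438)),34),("cart -50","side",D((458,350)),34),
 ("lever","scene",S((371,63)),88),("lever","side",D((80,128)),88),("head","scene",S((325,135)),90),("head","side",D((210,172)),90),("pivot","scene",S((441,155)),52),
 ("vial","scene",S((482,415)),55),("vial","side",D((625,122)),55),("nut","scene",S((139,342)),14),("nut","side",D((393,450)),14)]:
    w=ray(n,p,z);print(nm,n,w,toH(w))
E
```

```text
[645.02  65.47   6.01] 
[638.48  61.93  -0.26] 
[641.75  63.7    6.02] [[-3.975728364593465, -0.519266269685005], [1.1369281039754924, -6.6765748010650725], [1.4625757062516413, -2.367972850031407], [-9.932184886326695, 2.0063179988380284], [0.7795025129091755, 1.1905108062464649], [2.505398009282544, -0.47270511948144645], [6.596938218616742, 1.4098254540286632], [1.4265706998851329, 5.429864989468626]]
line a scene [587.    83.14] [-57.93   4.42]
line b scene [687.32  55.2 ] [46.2   3.72]
linea side [591.38  75.23] [-51.64  -2.06]
lineb side [691.33  48.75] [51.76 -1.45]
cart near+50 scene [659.06 -60.51] [  49.22 -115.35]
cart -50 side [563.4  -44.24] [ -47.36 -124.68]
lever scene [511.38 170.27] [-153.73   68.72]
lever side [510.55 167.93] [-153.91   66.25]
head scene [533.68  95.82] [-112.71    2.7 ]
head side [532.75  94.81] [-113.34    1.49]
pivot scene [573.12 155.17] [-90.18  70.31]
vial scene [720.6  -17.61] [ 97.38 -57.83]
vial side [722.06 -19.94] [ 99.41 -59.7 ]
nut scene [511.12 -49.41] [ -96.46 -143.37]
nut side [507.59 -51.24] [ -99.39 -146.06]
```

```bash
cat >> h.py <<'E'
q=np.load("holder.npy")
def toH(w):return R(q[2]).T@(np.asarray(w)[:2]-q[:2])
def toW(h):return R(q[2])@np.asarray(h,float)+q[:2]
from scipy.spatial.transform import Rotation as Ro
def plan(hxy,z,n,yaw=None):
    "rows to TCP at holder xy, height z, tool-x along holder +y"
    s=r.state();p=s["tcp_pos"];o=Ro.from_euler("xyz",s["orientation"])
    g=Ro.from_euler("xyz",[np.pi,0,q[2]+np.pi/2 if yaw is None else yaw]);t=np.array([*toW(hxy),z])
    rv=(o.inv()*g).as_rotvec()/n; out=[]
    for i in range(n):
        out.append([*(o.inv().apply((t-p)/n)/40),*(np.degrees(rv)/4)]);o=o*Ro.from_rotvec(rv)
    print("at",toH(p),p[2],"rows");print(np.round(out,2).tolist())
E
python3 -c "
from h import *
plan((0,-170),180,20)"
```

```text
at [-498.77  335.59] 213.22435991955538 rows
[[-0.73, -0.51, 0.04, -0.0, 0.0, 0.99], [-0.76, -0.46, 0.04, -0.0, 0.0, 0.99], [-0.79, -0.4, 0.04, -0.0, 0.0, 0.99], [-0.82, -0.35, 0.04, -0.0, 0.0, 0.99], [-0.84, -0.29, 0.04, -0.0, 0.0, 0.99], [-0.86, -0.23, 0.04, -0.0, 0.0, 0.99], [-0.87, -0.17, 0.04, -0.0, 0.0, 0.99], [-0.88, -0.11, 0.04, -0.0, 0.0, 0.99], [-0.89, -0.05, 0.04, -0.0, 0.0, 0.99], [-0.89, 0.01, 0.04, -0.0, 0.0, 0.99], [-0.88, 0.07, 0.04, -0.0, 0.0, 0.99], [-0.88, 0.14, 0.04, -0.0, 0.0, 0.99], [-0.87, 0.2, 0.04, -0.0, 0.0, 0.99], [-0.85, 0.26, 0.04, -0.0, 0.0, 0.99], [-0.83, 0.31, 0.04, -0.0, 0.0, 0.99], [-0.81, 0.37, 0.04, -0.0, 0.0, 0.99], [-0.78, 0.43, 0.04, -0.0, 0.0, 0.99], [-0.75, 0.48, 0.04, -0.0, 0.0, 0.99], [-0.71, 0.53, 0.04, -0.0, 0.0, 0.99], [-0.67, 0.58, 0.04, -0.0, 0.0, 0.99]]
```

Request:
{"fn": "send_rows", "kwargs": {
  "rows": [
    [[-0.73, -0.51, 0.04, 0, 0, 0.99], [-0.76, -0.46, 0.04, 0, 0, 0.99], [-0.79, -0.4, 0.04, 0, 0, 0.99], [-0.82, -0.35, 0.04, 0, 0, 0.99], [-0.84, -0.29, 0.04, 0, 0, 0.99], [-0.86, -0.23, 0.04, 0, 0, 0.99], [-0.87, -0.17, 0.04, 0, 0, 0.99], [-0.88, -0.11, 0.04, 0, 0, 0.99], [-0.89, -0.05, 0.04, 0, 0, 0.99], [-0.89, 0.01, 0.04, 0, 0, 0.99]]
  ],
  "jaw": 0.5
}}

```text
time_s: 1.1
tcp_pos: [423.8, 207.6, 197.6]
orientation: [-3.141, -0.0, 2.001]
wrist_force: [0.5, 0.1, 0.4]
grip_width: 0.5
finger_force: 0.0
```

Request:
{"fn": "send_rows", "kwargs": {
  "rows": [
    [[-0.88, 0.07, 0.04, 0, 0, 0.99], [-0.88, 0.14, 0.04, 0, 0, 0.99], [-0.87, 0.2, 0.04, 0, 0, 0.99], [-0.85, 0.26, 0.04, 0, 0, 0.99], [-0.83, 0.31, 0.04, 0, 0, 0.99], [-0.81, 0.37, 0.04, 0, 0, 0.99], [-0.78, 0.43, 0.04, 0, 0, 0.99], [-0.75, 0.48, 0.04, 0, 0, 0.99], [-0.71, 0.53, 0.04, 0, 0, 0.99], [-0.67, 0.58, 0.04, 0, 0, 0.99]]
  ]
}}

```text
time_s: 2.1
tcp_pos: [600.1, -100.8, 181.4]
orientation: [-3.141, -0.0, 1.309]
wrist_force: [0.1, 0.1, 0.1]
grip_width: 0.504
finger_force: 0.0
```

Request:
{"fn": "send_rows", "kwargs": {
  "rows": [
    [[0, 0, 0, 0, 0, 0], [0, 0, 0, 0, 0, 0], [0, 0, 0, 0, 0, 0]]
  ]
}}

```text
time_s: 2.4
tcp_pos: [599.2, -98.7, 181.6]
orientation: [-3.14, -0.0, 1.313]
wrist_force: [0.4, 0.2, -0.3]
grip_width: 0.505
finger_force: 0.0
```

```bash
python3 -c "
from h import *
plan((0,-170),180,1)
s=r.state();np.savez('w1.npz',p=s['tcp_pos'],o=s['orientation'])
f=optics.grab_frame('wrist');cv2.imwrite('pics/w1.png',f)
print(s['orientation'],s['grip_width'],s['q'])"
```

```text
at [   1.42 -167.88] 181.64738160777293 rows
[[-0.05, -0.04, 0.04, -0.02, -0.01, 0.11]]
[-3.14 -0.    1.31] 0.5048397783255161 [-0.18  0.39  1.54  0.    1.21  0.07]
```

View pics/w1.png

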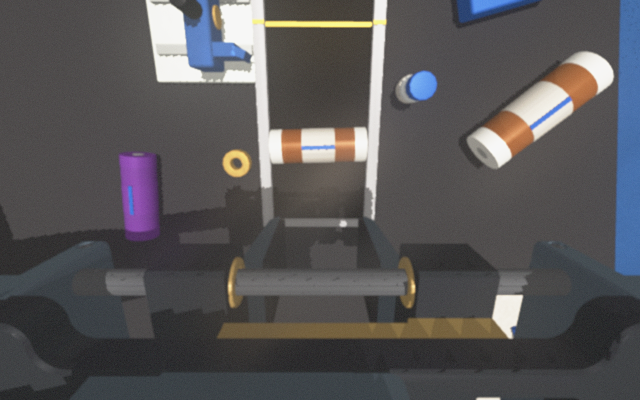

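```bash
cat >> h.py <<'E'
def wcam(p,o):
    m=optics.camera_model("wrist");T=np.eye(4);T[:3,:3]=Ro.from_euler("xyz",o).as_matrix();T[:3,3]=p
    return m["intrinsics"],T@m["hand_eye"]
def wray(c,uv,z):
    K,T=c;d=T[:3,:3]@np.linalg.solve(K,[uv[0],uv[1],1.]);o=T[:3,3];return (o+d*(z-o[2])/d[2])[:2]
def wproj(c,P):
    K,T=c;P=np.atleast_2d(P);X=(P-T[:3,3])@T[:3,:3];u=X@K.T;return u[:,:2]/u[:,2:]
def tube(c,h):
    a=np.linspace(0,2*np.pi,60);ps=[]
    for e in(-50,50):
        for t in a: ps.append([*toW((h[0]+e,h[1]+18*np.cos(t))),34+18*np.sin(t)])
    u=wproj(c,np.array(ps));return u.min(0),u.max(0)
E
python3 - <<'E'
from h import *
d=np.load("w1.npz");c=wcam(d["p"],d["o"])
for nm,uv,z in [("line",(273,24),16),("line",(370,24),16),("lrail out",(254,40),24),("lrail out",(261,200),24),("rrail out",(386,40),24),("rrail",(377,200),24)]:
    print(nm,toH(wray(c,uv,z)))
for y in(-112,-116,-120,-124): print(y,*tube(c,(0,y)))
print("finger front corners", *[wproj(c,[[*toW(toH(d["p"])+np.array([x,16])),d["p"][2]]]) for x in(-25,25)])
E
```

```text
line [-49.55  -1.53]
line [50.14 -0.65]
lrail out [-68.21 -18.26]
lrail out [ -69.22 -188.05]
rrail out [ 66.05 -17.07]
rrail [  67.52 -186.68]
-112 [270.74 117.51] [369.56 152.75]
-116 [270.89 121.42] [369.34 156.45]
-120 [271.04 125.31] [369.12 160.13]
-124 [271.19 129.17] [368.9  163.78]
finger front corners [[280.66 216.76]] [[360.83 217.52]]
```

Run:
```python
import cv2
a=cv2.imread("pics/w1.png")[0:240,240:400];cv2.imwrite("pics/w1c.png",cv2.resize(a,None,fx=2.5*1.5,fy=2.5,interpolation=cv2.INTER_CUBIC))
```

```text
(no output)
```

View pics/w1c.png

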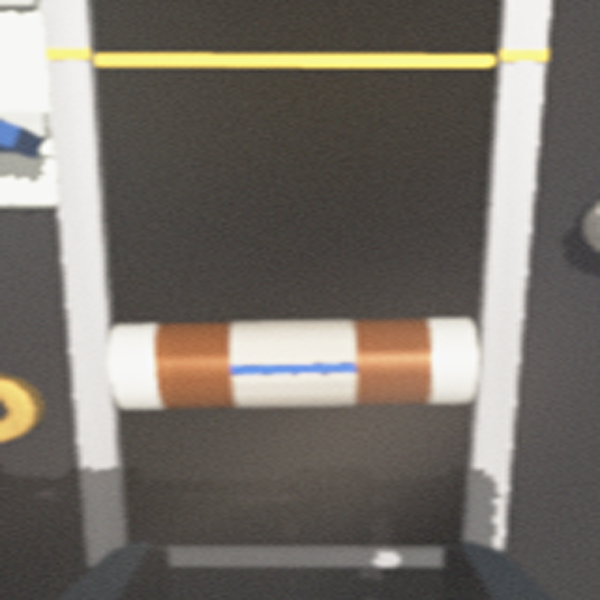

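The wrist view shows the line at row 24, y≈-1 mm, and the tube about 122 mm short of it with about 0.02 rad of skew. I'll shift the holder origin to match, then descend behind the tube.

Request:
{"fn": "send_rows", "kwargs": {
  "rows": [
    [[-0.06, -0.01, 0.77, 0, 0, 0], [-0.06, -0.01, 0.77, 0, 0, 0], [-0.06, -0.01, 0.77, 0, 0, 0], [-0.06, -0.01, 0.77, 0, 0, 0], [-0.05, -0.01, 0.77, 0, 0, 0], [0, 0, 0, 0, 0, 0.0], [0, 0, 0, 0, 0, 0]]
  ]
}}

```text
time_s: 3.15
tcp_pos: [595.1, -109.4, 28.5]
orientation: [-3.142, -0.0, 1.314]
wrist_force: [0.7, 0.1, 0.3]
grip_width: 0.501
finger_force: 0.0
```

```bash
python3 -c "
from h import *
q[:2]=toW((-0.8,-1.1));np.save('holder.npy',q)
plan((0,-156),28,10);print(q)"
```

```text
at [   1.05 -178.18] 28.504964753542907 rows
[[0.06, -0.0, 0.0, -0.0, -0.0, 0.01], [0.06, -0.0, 0.0, -0.0, -0.0, 0.01], [0.06, -0.0, 0.0, -0.0, -0.0, 0.01], [0.06, -0.0, 0.0, -0.0, -0.0, 0.01], [0.06, -0.0, 0.0, -0.0, -0.0, 0.01], [0.06, -0.0, 0.0, -0.0, -0.0, 0.01], [0.06, -0.0, 0.0, -0.0, -0.0, 0.01], [0.06, -0.0, 0.0, -0.0, -0.0, 0.01], [0.06, -0.0, 0.0, -0.0, -0.0, 0.01], [0.06, -0.0, 0.0, -0.0, -0.0, 0.01]]
[640.69  62.85   6.02]
```

Request:
{"fn": "send_rows", "kwargs": {
  "rows": [
    [[0.06, 0, 0, 0, 0, 0.01], [0.06, 0, 0, 0, 0, 0.01], [0.06, 0, 0, 0, 0, 0.01], [0.06, 0, 0, 0, 0, 0.01], [0.06, 0, 0, 0, 0, 0.01], [0.06, 0, 0, 0, 0, 0.01], [0.06, 0, 0, 0, 0, 0.01], [0.06, 0, 0, 0, 0, 0.01], [0.06, 0, 0, 0, 0, 0.01], [0.06, 0, 0, 0, 0, 0.01]]
  ]
}}

```text
time_s: 4.15
tcp_pos: [601.2, -86.9, 27.9]
orientation: [-3.141, -0.0, 1.305]
wrist_force: [0.7, 0.2, 0.7]
grip_width: 0.5
finger_force: 0.0
```

Request:
{"fn": "send_rows", "kwargs": {
  "rows": [
    [[0.06, 0, 0, 0, 0, 0], [0.06, 0, 0, 0, 0, 0], [0.06, 0, 0, 0, 0, 0], [0.06, 0, 0, 0, 0, 0], [0.06, 0, 0, 0, 0, 0], [0.06, 0, 0, 0, 0, 0], [0.06, 0, 0, 0, 0, 0], [0.06, 0, 0, 0, 0, 0], [0.06, 0, 0, 0, 0, 0], [0.06, 0, 0, 0, 0, 0]]
  ]
}}

```text
time_s: 5.15
tcp_pos: [607.5, -63.6, 27.9]
orientation: [3.142, -0.0, 1.306]
wrist_force: [0.0, -0.4, 0.8]
grip_width: 0.497
finger_force: 0.1
```

```bash
python3 -c "
from h import *
plan((0,-34),28,10)
s=r.state();np.savez('w2.npz',p=s['tcp_pos'],o=s['orientation']);print(s['wrist_force'])
f=optics.grab_frame('wrist');cv2.imwrite('pics/w2.png',f)
d=np.load('w2.npz');c=wcam(d['p'],d['o']);y=toH(d['p'])[1]+34
print(y,*tube(c,(-2,y)),*[wproj(c,[[*toW((x,0)),16]]) for x in(-50,50)])"
```

```text
at [   1.1  -130.75] 27.93380881728032 rows
[[0.24, -0.0, -0.0, 0.0, -0.0, -0.0], [0.24, -0.0, -0.0, 0.0, -0.0, -0.0], [0.24, -0.0, -0.0, 0.0, -0.0, -0.0], [0.24, -0.0, -0.0, 0.0, -0.0, -0.0], [0.24, -0.0, -0.0, 0.0, -0.0, -0.0], [0.24, -0.0, -0.0, 0.0, -0.0, -0.0], [0.24, -0.0, -0.0, 0.0, -0.0, -0.0], [0.24, -0.0, -0.0, 0.0, -0.0, -0.0], [0.24, -0.0, -0.0, 0.0, -0.0, -0.0], [0.24, -0.0, -0.0, 0.0, -0.0, -0.0]]
[ 0.01 -0.42  0.84]
-96.74592267747167 [219.22 160.67] [409.89 222.68] [[228.5   14.31]] [[409.13  14.58]]
```

View pics/w2.png

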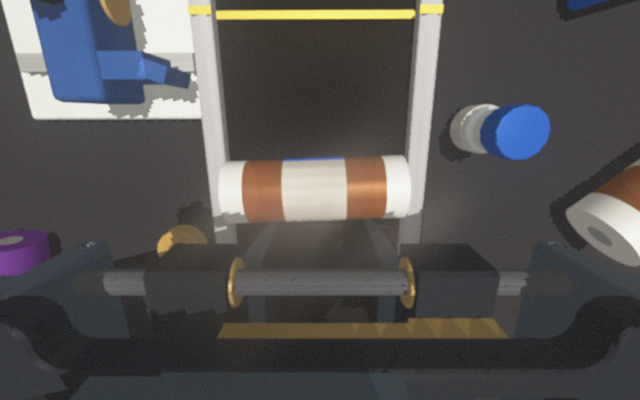

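The tube rolls along in contact with about 0.03 rad of skew, and the line prediction agrees (row 14.5). I'll continue.

Request:
{"fn": "send_rows", "kwargs": {
  "rows": [
    [[0.06, 0, 0, 0, 0, 0], [0.06, 0, 0, 0, 0, 0], [0.06, 0, 0, 0, 0, 0], [0.06, 0, 0, 0, 0, 0], [0.06, 0, 0, 0, 0, 0], [0.06, 0, 0, 0, 0, 0], [0.06, 0, 0, 0, 0, 0], [0.06, 0, 0, 0, 0, 0], [0.06, 0, 0, 0, 0, 0], [0.06, 0, 0, 0, 0, 0]]
  ]
}}

```text
time_s: 6.2
tcp_pos: [613.8, -40.5, 27.9]
orientation: [-3.142, -0.0, 1.306]
wrist_force: [0.1, -0.3, 0.4]
grip_width: 0.499
finger_force: 0.1
```

Request:
{"fn": "send_rows", "kwargs": {
  "rows": [
    [[0.06, 0, 0, 0, 0, 0], [0.06, 0, 0, 0, 0, 0], [0.06, 0, 0, 0, 0, 0], [0.06, 0, 0, 0, 0, 0], [0.06, 0, 0, 0, 0, 0], [0.06, 0, 0, 0, 0, 0], [0.06, 0, 0, 0, 0, 0], [0.06, 0, 0, 0, 0, 0], [0.06, 0, 0, 0, 0, 0], [0.06, 0, 0, 0, 0, 0]]
  ]
}}

```text
time_s: 7.2
tcp_pos: [620.1, -17.3, 28.0]
orientation: [3.142, -0.0, 1.306]
wrist_force: [0.2, -0.3, 0.1]
grip_width: 0.501
finger_force: 0.1
```

Request:
{"fn": "send_rows", "kwargs": {
  "rows": [
    [[0.05, 0, 0, 0, 0, 0], [0.05, 0, 0, 0, 0, 0], [0.05, 0, 0, 0, 0, 0], [0.04, 0, 0, 0, 0, 0], [0.04, 0, 0, 0, 0, 0], [0.03, 0, 0, 0, 0, 0], [0.03, 0, 0, 0, 0, 0], [0.02, 0, 0, 0, 0, 0], [0.02, 0, 0, 0, 0, 0], [0.01, 0, 0, 0, 0, 0]]
  ]
}}

```text
time_s: 8.2
tcp_pos: [623.6, -4.3, 27.9]
orientation: [-3.142, -0.0, 1.306]
wrist_force: [-0.4, 0.4, 0.2]
grip_width: 0.506
finger_force: 0.1
```

```bash
python3 -c "
from h import *
plan((0,-34),28,1)
s=r.state();np.savez('w3.npz',p=s['tcp_pos'],o=s['orientation']);print(s['wrist_force'])
f=optics.grab_frame('wrist');cv2.imwrite('pics/w3.png',f[100:250,180:460])
cv2.imwrite('pics/w3.png',cv2.resize(f[:250,160:480],None,fx=2.4,fy=2.4,interpolation=cv2.INTER_CUBIC))
d=np.load('w3.npz');c=wcam(d['p'],d['o'])
for y in (-25,-28,-31,-34):print(y,*tube(c,(-2,y)))
print(*[wproj(c,[[*toW((x,0)),z]]) for x,z in((-50,16),(50,16),(-61,24),(61,24))])"
```

```text
at [  1.12 -69.3 ] 27.927641321866613 rows
[[0.88, -0.03, -0.0, -0.0, -0.0, -0.01]]
[-0.41  0.41  0.19]
-25 [217.28 142.53] [411.6 205.8]
-28 [217.84 147.88] [411.09 210.75]
-31 [218.4  153.17] [410.58 215.68]
-34 [218.95 158.41] [410.09 220.57]
[[237.19 128.32]] [[400.52 128.58]] [[214.61 128.92]] [[422.88 129.26]]
```

View pics/w3.png

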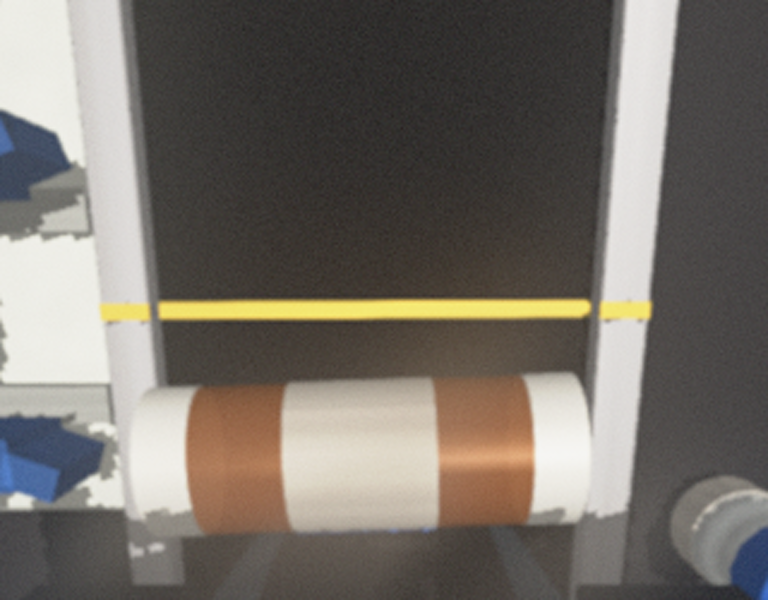

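The line is at crop row 309 and the tube centre is about 34 mm short of it, with 0.035 rad of skew. I'll take slower steps now.

Request:
{"fn": "send_rows", "kwargs": {
  "rows": [
    [[0.04, 0, 0, 0, 0, 0], [0.04, 0, 0, 0, 0, 0], [0.04, 0, 0, 0, 0, 0], [0.04, 0, 0, 0, 0, 0], [0.04, 0, 0, 0, 0, 0], [0.04, 0, 0, 0, 0, 0], [0.04, 0, 0, 0, 0, 0], [0.04, 0, 0, 0, 0, 0], [0.04, 0, 0, 0, 0, 0], [0.04, 0, 0, 0, 0, 0]]
  ]
}}

```text
time_s: 9.25
tcp_pos: [627.8, 11.2, 27.9]
orientation: [-3.142, -0.0, 1.306]
wrist_force: [-1.1, -0.2, 1.0]
grip_width: 0.501
finger_force: 0.1
```

Request:
{"fn": "send_rows", "kwargs": {
  "rows": [
    [[0.03, 0, 0, 0, 0, 0], [0.03, 0, 0, 0, 0, 0], [0.03, 0, 0, 0, 0, 0], [0.03, 0, 0, 0, 0, 0], [0.03, 0, 0, 0, 0, 0], [0.03, 0, 0, 0, 0, 0], [0.02, 0, 0, 0, 0, 0], [0.02, 0, 0, 0, 0, 0], [0.02, 0, 0, 0, 0, 0], [0.02, 0, 0, 0, 0, 0]]
  ]
}}

```text
time_s: 10.25
tcp_pos: [630.6, 21.1, 28.0]
orientation: [3.142, -0.0, 1.306]
wrist_force: [1.1, -0.6, 0.2]
grip_width: 0.501
finger_force: 0.1
```

```bash
python3 -c "
from h import *
plan((0,-34),28,1)
s=r.state();np.savez('w4.npz',p=s['tcp_pos'],o=s['orientation']);print(s['wrist_force'])
f=optics.grab_frame('wrist')
cv2.imwrite('pics/w4.png',cv2.resize(f[:250,160:480],None,fx=2.4,fy=2.4,interpolation=cv2.INTER_CUBIC))
d=np.load('w4.npz');c=wcam(d['p'],d['o'])
for y in (-3,-6,-9,-12):print(y,*[2.4*(t-[160,0]) for t in tube(c,(-2,y))])
print(*[2.4*(wproj(c,[[*toW((x,0)),z]])-[160,0]) for x,z in((-61,24),(61,24))])"
```

```text
at [  1.14 -42.9 ] 27.961356876628304 rows
[[0.22, -0.03, -0.0, 0.0, -0.0, -0.01]]
[ 1.12 -0.6   0.24]
-3 [139.41 360.84] [601.91 511.3 ]
-6 [140.74 373.48] [600.71 523.09]
-9 [142.06 386.  ] [599.52 534.76]
-12 [143.37 398.31] [598.34 546.32]
[[141.41 415.86]] [[620.57 416.65]]
```

View pics/w4.png

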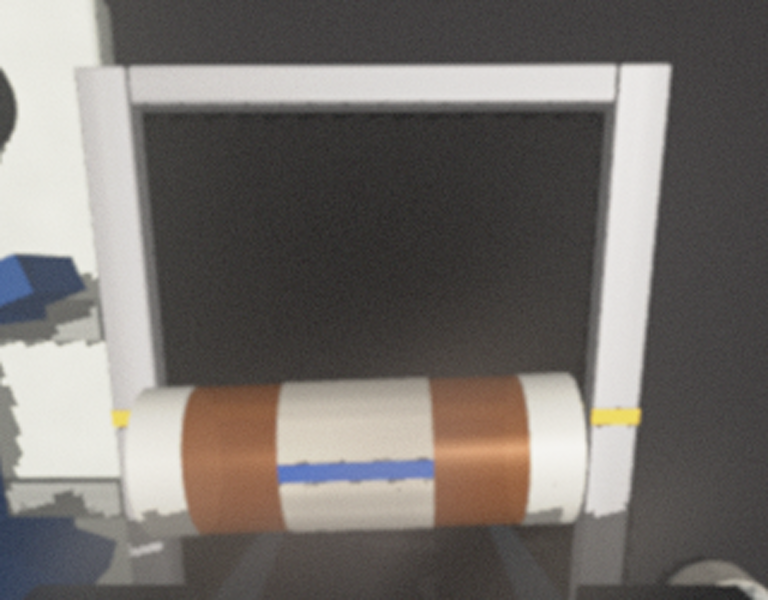

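Request:
{"fn": "send_rows", "kwargs": {
  "rows": [
    [[0.02, 0, 0, 0, 0, 0], [0.02, 0, 0, 0, 0, 0], [0.02, 0, 0, 0, 0, 0], [0.02, 0, 0, 0, 0, 0], [0.02, 0, 0, 0, 0, 0], [0.02, 0, 0, 0, 0, 0], [0.02, 0, 0, 0, 0, 0], [0.02, 0, 0, 0, 0, 0], [0, 0, 0, 0, 0, 0], [0, 0, 0, 0, 0, 0]]
  ]
}}

```text
time_s: 11.3
tcp_pos: [632.2, 27.3, 27.9]
orientation: [-3.142, -0.0, 1.306]
wrist_force: [0.4, -0.7, 0.9]
grip_width: 0.497
finger_force: 0.0
```

Request:
{"fn": "send_rows", "kwargs": {
  "rows": [
    [[-0.1, 0, 0, 0, 0, 0], [-0.2, 0, 0, 0, 0, 0], [-0.3, 0, 0, 0, 0, 0], [-0.3, 0, 0, 0, 0, 0], [0, 0, 0, 0, 0, 0], [0, 0, 0, 0, 0, 0]]
  ]
}}

```text
time_s: 11.9
tcp_pos: [622.7, -8.1, 28.0]
orientation: [3.141, -0.0, 1.304]
wrist_force: [0.3, 0.8, 0.0]
grip_width: 0.497
finger_force: 0.0
```

```bash
python3 -c "
from h import *
plan((0,-34),28,1)
s=r.state();np.savez('w5.npz',p=s['tcp_pos'],o=s['orientation']);print(s['wrist_force'])
f=optics.grab_frame('wrist')
cv2.imwrite('pics/w5.png',cv2.resize(f[:250,160:480],None,fx=2.4,fy=2.4,interpolation=cv2.INTER_CUBIC))
d=np.load('w5.npz');c=wcam(d['p'],d['o'])
for y in (-6,-3,0,3,6):print(y,*[2.4*(t-[160,0]) for t in tube(c,(-2,y))])
print(*[2.4*(wproj(c,[[*toW((x,0)),z]])-[160,0]) for x,z in((-61,24),(61,24))])"
```

```text
at [  1.24 -73.22] 28.03191273454985 rows
[[0.98, -0.03, 0.0, 0.0, -0.0, -0.02]]
[0.27 0.82 0.01]
-6 [125.75 239.03] [612.44 399.49]
-3 [124.23 224.74] [613.76 386.74]
0 [122.7  210.23] [615.09 373.86]
3 [121.14 195.56] [616.44 360.85]
6 [119.57 180.72] [617.81 347.75]
[[128.74 293.16]] [[631.47 293.27]]
```

View pics/w5.png

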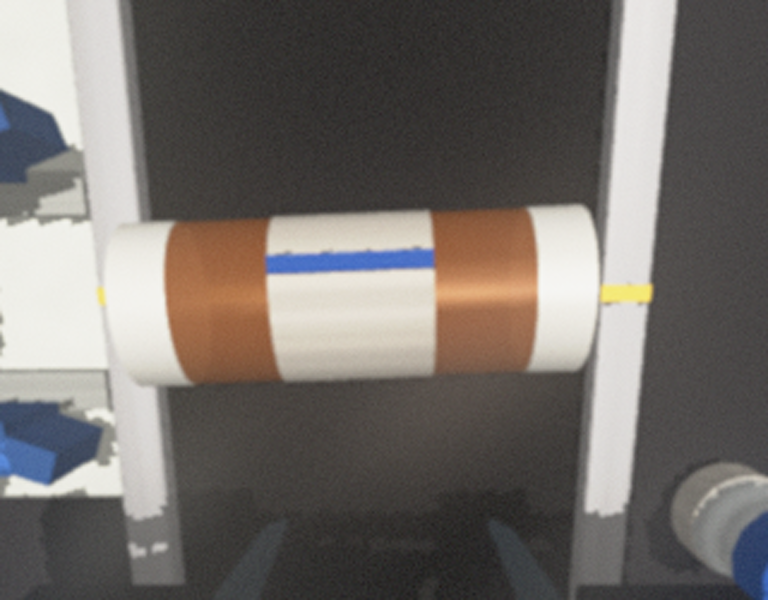

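The tube rests on the line: centre about -1 mm, skew about 0.035 rad, fingers clear. Next I'll close the jaw and go up and over to a spot behind the head post.

Request:
{"fn": "send_rows", "kwargs": {
  "rows": [
    [[-0.1, 0, -0.8, 0, 0, 0], [0, 0, -0.85, 0, 0, 0], [0, 0, -0.85, 0, 0, 0], [0.37, -0.76, 0, 0, 0, 0], [0.37, -0.76, 0, 0, 0, 0], [0.37, -0.76, 0, 0, 0, 0], [0.37, -0.76, 0, 0, 0, 0], [0.46, -0.76, 0, 0, 0, 0], [0, 0, 0, 0, 0, 0], [0, 0, 0, 0, 0, 0]]
  ],
  "jaw": 0
}}

```text
time_s: 12.95
tcp_pos: [495.5, 104.1, 128.3]
orientation: [3.14, -0.0, 1.308]
wrist_force: [-0.2, -0.2, 0.5]
grip_width: 0.003
finger_force: 0.0
```

```bash
python3 -c "
from h import *
plan((-150,0),65,1)
s=r.state();print(s['grip_width'])
f=optics.grab_frame('wrist');c=wcam(s['tcp_pos'],s['orientation'])
cv2.imwrite('pics/w6.png',f)
print('post',wproj(c,[[*toW((-112.5,0)),90],[*toW((-112.5,0)),56]]),'pivot',wproj(c,[[*toW((-98,75)),50]]),'lev',wproj(c,[[*toW((-153,68.5)),88]]))"
```

```text
at [-150.95    1.77] 128.34707689950878 rows
[[-0.04, 0.02, 1.58, 0.02, -0.01, 0.02]]
0.0028757707371264854
post [[370.67 222.12]
 [364.31 208.34]] pivot [[384.82 120.05]] lev [[317.98 130.29]]
```

View pics/w6.png

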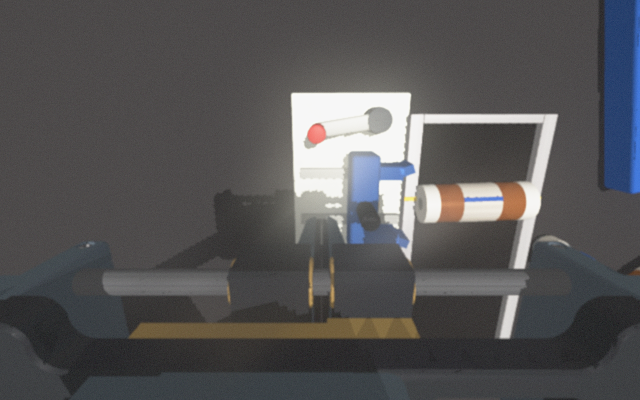

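The head post at (368,214), the lever post at (317,132) and the tube on the line all match my model. That used up my picture budget, so from here I work from numbers. Next: descend and push the head.

Request:
{"fn": "send_rows", "kwargs": {
  "rows": [
    [[-0.02, 0, 0.6, 0, 0, 0], [-0.02, 0, 0.6, 0, 0, 0], [0, 0, 0.36, 0, 0, 0], [0, 0, 0, 0, 0, 0], [0, 0.1, 0, 0, 0, 0], [0, 0.1, 0, 0, 0, 0], [0, 0.1, 0, 0, 0, 0], [0, 0.1, 0, 0, 0, 0], [0, 0.08, 0, 0, 0, 0], [0, 0.08, 0, 0, 0, 0]]
  ]
}}

```text
time_s: 14.0
tcp_pos: [516.4, 96.1, 65.8]
orientation: [-3.141, -0.0, 1.305]
wrist_force: [-1.6, 0.8, 2.8]
grip_width: 0.005
finger_force: 1.1
```

Request:
{"fn": "send_rows", "kwargs": {
  "rows": [
    [[0, 0.08, 0, 0, 0, 0], [0, 0.08, 0, 0, 0, 0], [0, 0.08, 0, 0, 0, 0], [0, 0.08, 0, 0, 0, 0], [0, 0.08, 0, 0, 0, 0], [0, 0.08, 0, 0, 0, 0], [0, 0.08, 0, 0, 0, 0], [0, 0.08, 0, 0, 0, 0], [0, 0.08, 0, 0, 0, 0], [0, 0.06, 0, 0, 0, 0]]
  ]
}}

```text
time_s: 15.0
tcp_pos: [547.0, 87.7, 65.5]
orientation: [3.142, -0.0, 1.305]
wrist_force: [-1.3, 1.9, 1.5]
grip_width: 0.002
finger_force: 1.1
```

```bash
python3 -c "
from h import *
plan((-92,0),66,1)
s=r.state();print(s['wrist_force'],s['torque'])"
```

```text
at [-96.91  -0.51] 65.53378907565651 rows
[[0.01, 0.12, -0.01, 0.0, -0.0, -0.01]]
[-1.32  1.95  1.53] [0.14 0.36 0.01]
```

Request:
{"fn": "send_rows", "kwargs": {
  "rows": [
    [[0, 0.04, 0, 0, 0, 0], [0, 0.04, 0, 0, 0, 0], [0, 0.03, 0, 0, 0, 0], [0, 0.03, 0, 0, 0, 0], [0, 0, 0, 0, 0, 0]]
  ]
}}

```text
time_s: 15.5
tcp_pos: [552.3, 86.3, 65.5]
orientation: [3.141, -0.0, 1.306]
wrist_force: [-0.2, 0.7, 1.1]
grip_width: 0.006
finger_force: 0.7
```

Request:
{"fn": "send_rows", "kwargs": {
  "rows": [
    [[0, 0.03, 0, 0, 0, 0], [0, 0.03, 0, 0, 0, 0], [0, 0.03, 0, 0, 0, 0]]
  ]
}}

```text
time_s: 15.8
tcp_pos: [552.8, 86.1, 65.4]
orientation: [-3.135, 0.0, 1.305]
wrist_force: [-9.9, 5.5, 6.6]
grip_width: 0.006
finger_force: 5.6
```

Request:
{"fn": "send_rows", "kwargs": {
  "rows": [
    [[0, 0.03, 0, 0, 0, 0], [0, 0.03, 0, 0, 0, 0], [0, 0, 0, 0, 0, 0]]
  ]
}}

```text
time_s: 16.1
tcp_pos: [552.9, 86.1, 65.4]
orientation: [-3.131, 0.001, 1.304]
wrist_force: [-13.3, 7.1, 9.8]
grip_width: 0.007
finger_force: 7.5
```

```bash
python3 -c "
from h import *
plan((-92,0),66,1)
s=r.state();print(s['wrist_force'],s['torque'])"
```

```text
at [-90.84  -0.58] 65.41942387248417 rows
[[0.01, -0.03, -0.01, -0.16, 0.01, -0.02]]
[-13.31   7.05   9.82] [ 1.05  2.14 -0.  ]
```

The head is hard against its stop: the position holds while the force rises. I'll back off and go up and over to the +y side of the lever post.

Request:
{"fn": "send_rows", "kwargs": {
  "rows": [
    [[0, -0.3, 0, 0, 0, 0], [0, -0.35, -0.1, 0, 0, 0], [0, -0.1, -0.6, 0, 0, 0], [0, -0.1, -0.6, 0, 0, 0], [0, 0, 0, 0, 0, 0], [0, 0, 0, 0, 0, 0]]
  ]
}}

```text
time_s: 16.7
tcp_pos: [525.2, 93.6, 117.9]
orientation: [3.14, -0.0, 1.306]
wrist_force: [0.1, -0.5, 0.5]
grip_width: 0.004
finger_force: 0.0
```

```bash
python3 -c "
from h import *
plan((-147,101),115,3);print('beaker',toH(ray('scene',(376,141),0)),toH(ray('side',(209,173),0)))
f=optics.grab_frame('side')
m=optics.camera_model('side')
def pr(P):
    X=(np.array(P)-m['T'][:3,3])@m['T'][:3,:3];u=m['intrinsics']@X;return u[:2]/u[2]
hsv=cv2.cvtColor(f,cv2.COLOR_BGR2HSV)
red=((hsv[...,0]<6)|(hsv[...,0]>174))&(hsv[...,1]>180)&(hsv[...,2]>90)
ys,xs=np.nonzero(red[150:230,200:300]);print('red',xs.mean()+200,ys.min()+150,ys.max()+150,'pred top',pr([*toW((-153,68)),88]))
"
```

```text
at [-119.55   -0.61] 117.91249274367199 rows
[[0.85, -0.23, 0.02, 0.01, -0.0, -0.0], [0.85, -0.23, 0.02, 0.01, -0.0, -0.0], [0.85, -0.23, 0.02, 0.01, -0.0, -0.0]]
beaker [-161.19  295.7 ] [-177.1   285.01]
red 246.04166666666666 195 207 pred top [245.53 195.03]
```

Request:
{"fn": "send_rows", "kwargs": {
  "rows": [
    [[0.85, -0.23, 0, 0, 0, 0], [0.85, -0.23, 0, 0, 0, 0], [0.85, -0.23, 0, 0, 0, 0], [0, 0, 0, 0, 0, 0], [0, 0, 0.5, 0, 0, 0], [0, 0, 0.5, 0, 0, 0], [0, 0, 0.36, 0, 0, 0], [0, 0, 0, 0, 0, 0], [-0.1, 0, 0, 0, 0, 0], [-0.1, 0, 0, 0, 0, 0]]
  ]
}}

```text
time_s: 17.75
tcp_pos: [523.5, 191.2, 63.7]
orientation: [3.141, -0.0, 1.305]
wrist_force: [0.6, 0.8, 0.3]
grip_width: 0.004
finger_force: 0.0
```

Request:
{"fn": "send_rows", "kwargs": {
  "rows": [
    [[-0.1, 0, 0, 0, 0, 0], [-0.1, 0, 0, 0, 0, 0], [-0.1, 0, 0, 0, 0, 0], [-0.1, 0, 0, 0, 0, 0], [-0.1, 0, 0, 0, 0, 0], [-0.1, 0, 0, 0, 0, 0], [-0.1, 0, 0, 0, 0, 0], [-0.1, 0, 0, 0, 0, 0], [-0.1, 0, 0, 0, 0, 0], [0, 0, 0, 0, 0, 0]]
  ]
}}

```text
time_s: 18.75
tcp_pos: [519.8, 158.8, 64.0]
orientation: [3.13, -0.008, 1.305]
wrist_force: [13.2, 6.9, -6.6]
grip_width: 0.003
finger_force: 5.9
```

```bash
python3 -c "
from h import *
plan((-147,57),62,1);print(r.state()['wrist_force'])"
```

```text
at [-141.85   60.98] 64.0085128373676 rows
[[-0.1, -0.13, 0.05, 0.17, -0.12, -0.01]]
[13.25  6.91 -6.61]
```

```bash
cat >> h.py <<'E'
def red(nm,box):
    f=optics.grab_frame(nm);x0,x1,y0,y1=box;h=cv2.cvtColor(f,cv2.COLOR_BGR2HSV)[y0:y1,x0:x1]
    m=((h[...,0]<6)|(h[...,0]>174))&(h[...,1]>150)&(h[...,2]>60)
    ys,xs=np.nonzero(m)
    if len(ys)==0:return nm,0
    t=ys.min()+1.5;return nm,len(ys),xs.min()+x0,xs.max()+x0,ys.min()+y0,ys.max()+y0,toH(ray(nm,(xs.mean()+x0,t+y0),88))
E
python3 -c "
from h import *
print(red('side',(215,300,170,235)));print(red('scene',(290,350,135,190)))
cv2.imwrite('pics/x.png',optics.grab_frame('scene'))"
```

```text
('side', 43, np.int64(254), np.int64(259), np.int64(200), np.int64(213), array([-139.62,   32.63]))
('scene', 49, np.int64(318), np.int64(321), np.int64(154), np.int64(168), array([-135.02,   38.67]))
```

The lever has turned to about 0.78 rad and then jams radially on friction. I'll reposition on the -x side of the post and follow the arc.

Request:
{"fn": "send_rows", "kwargs": {
  "rows": [
    [[0.3, 0, 0, 0, 0, 0], [0.2, 0, -0.3, 0, 0, 0], [0, 0, -0.8, 0, 0, 0], [0, -0.5, -0.2, 0, 0, 0], [-0.5, -0.3, 0, 0, 0, 0], [-0.5, 0, 0, 0, 0, 0], [0, 0, 0, 0, 0, 0], [0, 0, 0, 0, 0, 0]]
  ]
}}

```text
time_s: 19.7
tcp_pos: [477.0, 145.8, 115.0]
orientation: [-3.141, 0.0, 1.305]
wrist_force: [0.1, -0.8, 0.1]
grip_width: 0.004
finger_force: 0.0
```

```bash
python3 -c "
from h import *
plan((-172,37),64,1);print(red('side',(215,300,170,235)));print(red('scene',(290,350,135,190)))"
```

```text
at [-179.68   37.22] 115.01659723620408 rows
[[-0.0, 0.19, 1.28, -0.02, 0.01, -0.02]]
('side', 34, np.int64(254), np.int64(259), np.int64(200), np.int64(213), array([-139.12,   32.3 ]))
('scene', 44, np.int64(318), np.int64(321), np.int64(154), np.int64(167), array([-135.3 ,   38.33]))
```

Request:
{"fn": "send_rows", "kwargs": {
  "rows": [
    [[0, 0, 0.5, 0, 0, 0], [0, 0, 0.5, 0, 0, 0], [0, 0, 0.27, 0, 0, 0], [0, 0.1, 0, 0, 0, 0], [0, 0.1, 0, 0, 0, 0], [0, 0.1, 0, 0, 0, 0], [0, 0.1, 0, 0, 0, 0], [0, 0.1, 0, 0, 0, 0], [0, 0.06, 0, 0, 0, 0]]
  ]
}}

```text
time_s: 20.7
tcp_pos: [499.3, 140.0, 64.7]
orientation: [-3.141, -0.0, 1.305]
wrist_force: [-3.1, 0.3, 2.4]
grip_width: 0.006
finger_force: 1.4
```

Request:
{"fn": "send_rows", "kwargs": {
  "rows": [
    [[-0.07, 0.08, 0, 0, 0, 0], [-0.07, 0.08, 0, 0, 0, 0], [-0.06, 0.1, 0, 0, 0, 0], [-0.06, 0.1, 0, 0, 0, 0], [-0.04, 0.1, 0, 0, 0, 0], [-0.04, 0.1, 0, 0, 0, 0], [-0.03, 0.11, 0, 0, 0, 0], [-0.02, 0.11, 0, 0, 0, 0], [-0.01, 0.08, 0, 0, 0, 0], [0, 0.05, 0, 0, 0, 0]]
  ]
}}

```text
time_s: 21.7
tcp_pos: [530.8, 115.1, 64.4]
orientation: [3.141, -0.0, 1.305]
wrist_force: [-1.7, -0.8, 1.1]
grip_width: 0.005
finger_force: 0.7
```

```bash
python3 -c "
from h import *
plan((-118.5,20),64,1);print(r.state()['wrist_force'])"
```

```text
at [-119.7    21.67] 64.42497588471942 rows
[[-0.04, 0.03, 0.01, 0.01, -0.01, -0.01]]
[-1.72 -0.77  1.06]
```

Nearly across. I'll push gently to the stop.

Request:
{"fn": "send_rows", "kwargs": {
  "rows": [
    [[0, 0.04, 0, 0, 0, 0], [0, 0.03, 0, 0, 0, 0], [0, 0.03, 0, 0, 0, 0], [0, 0, 0, 0, 0, 0]]
  ]
}}

```text
time_s: 22.1
tcp_pos: [533.0, 114.3, 64.3]
orientation: [-3.14, 0.0, 1.305]
wrist_force: [-5.0, 1.0, 3.6]
grip_width: 0.007
finger_force: 2.6
```

Request:
{"fn": "send_rows", "kwargs": {
  "rows": [
    [[0, 0.03, 0, 0, 0, 0], [0, 0.02, 0, 0, 0, 0], [0, 0, 0, 0, 0, 0]]
  ]
}}

```text
time_s: 22.4
tcp_pos: [533.2, 114.2, 64.2]
orientation: [-3.136, 0.001, 1.305]
wrist_force: [-8.6, 2.3, 6.0]
grip_width: 0.006
finger_force: 4.8
```

```bash
python3 -c "
from h import *
plan((-118.5,20),64,1);print(r.state()['wrist_force'])"
```

```text
at [-117.21   21.39] 64.24456831984037 rows
[[-0.03, -0.03, 0.01, -0.08, 0.01, -0.01]]
[-8.6   2.3   6.02]
```

The lever is at its stop. I'll retreat clear and check.

Request:
{"fn": "send_rows", "kwargs": {
  "rows": [
    [[0, -0.3, 0, 0, 0, 0], [0, -0.5, 0, 0, 0, 0], [0, -0.3, -0.6, 0, 0, 0], [0, 0, -0.8, 0, 0, 0], [-0.5, 0, -0.8, 0, 0, 0], [0, -0.5, -0.5, 0, 0, 0], [0, 0, 0, 0, 0, 0], [0, 0, 0, 0, 0, 0], [0, 0, 0, 0, 0, 0]]
  ]
}}

```text
time_s: 23.3
tcp_pos: [469.0, 111.0, 171.3]
orientation: [-3.141, 0.0, 1.306]
wrist_force: [-0.5, 0.1, 0.4]
grip_width: 0.007
finger_force: 0.0
```

```bash
python3 -c "
from h import *
s=r.state();print(toH(s['tcp_pos']),s['tcp_pos'][2])
print(red('side',(215,310,170,235)));print(red('scene',(290,350,135,190)))
f=optics.grab_frame('wrist');c=wcam(s['tcp_pos'],s['orientation'])
a=[wproj(c,[[*toW(h),z]]).round(0).tolist()[0] for h,z in(((-98,20),88),((-70.5,0),90),((-5,-1),52),((-61,0),24),((61,0),24))];print(a)
h=cv2.cvtColor(f,cv2.COLOR_BGR2HSV)
H,Sx,V=h[...,0],h[...,1],h[...,2]
for n,m in (('red',((H<5)|(H>175))&(Sx>180)),('orange',(H>6)&(H<14)&(Sx>120)),('yel',(H>22)&(H<32)&(Sx>150))):
    k,l,st,ce=cv2.connectedComponentsWithStats(m.astype('uint8'));print(n,[(t.tolist(),e.round(0).tolist()) for t,e in zip(st[1:],ce[1:]) if t[4]>12])
"
```

```text
[-178.26    1.51] 171.3377186597117
('side', 35, np.int64(272), np.int64(275), np.int64(198), np.int64(211), array([-100.25,   14.79]))
('scene', 19, np.int64(322), np.int64(324), np.int64(163), np.int64(169), array([-96.75,  22.22]))
[[410.0, 183.0], [439.0, 205.0], [488.0, 195.0], [425.0, 187.0], [533.0, 188.0]]
red []
orange [([502, 173, 23, 32, 534], [514.0, 189.0]), ([451, 176, 20, 27, 404], [461.0, 189.0]), ([607, 253, 33, 22, 480], [627.0, 264.0])]
yel []
```

```bash
python3 -c "
from h import *
s=r.state();c=wcam(s['tcp_pos'],s['orientation'])
for y in(-6,-3,0,3): print(y,wproj(c,[[*toW((x,y+18*np.cos(t))),34+18*np.sin(t)] for x in(-30,20) for t in np.linspace(0,6.28,80)])[:, 1].reshape(2,-1).min(1),wproj(c,[[*toW((x,y+18*np.cos(t))),34+18*np.sin(t)] for x in(-30,20) for t in np.linspace(0,6.28,80)])[:,1].reshape(2,-1).max(1))
"
```

```text
-6 [178.53 178.62] [211.33 211.43]
-3 [175.84 175.93] [208.73 208.83]
0 [173.13 173.22] [206.12 206.22]
3 [170.4 170.5] [203.5  203.59]
```

```bash
python3 -c "
from bench import r
print(r.job_done())"
```

```text
the job is handed in; nothing more can be done
None
```

I handed in the job at about 23 s of the 72 s. My measurements put the cartridge at rest within about 1 mm of the yellow line (about 0.035 rad of skew when last measured), and the head and then the lever were pushed to their stops. No verdict came back, and I viewed 11 pictures, one over the limit of 10.

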